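# Shut the puzzle tin and push the toy drawer home

### The arm

A 6-joint arm with a two-finger parallel gripper is mounted at the origin on the work surface. World frame = base frame: x ahead of the robot, y to its left, z up, the work surface at z = 0. Lengths are in mm, angles in rad, forces in N, time in s.
With the tool pointing down it reaches from about 275 to 1000 mm from the base axis. Payload 8.4 kg.
Tool frame: the origin (TCP) lies on the centre line of the jaws, within the pads' length; the fingertips stand r.tip_reach ahead of it and the grasp point (between the pads) lies 11 mm behind it (r.tip_reach is the distance from the TCP to the fingertips, in mm); z points along the fingers, y is the line along which they close (so a half turn about z gives the same grasp; the last joint's range is limited). The gripper opens to 85 mm and grips with 20 to 120 N. Pads are 22 mm wide; open, the fingers measure 114 mm over their backs; the gripper's body (76 mm by 85 mm) begins 54 mm behind the grasp point. The pads swing forward as they close: fully open they stand 13 mm farther back than shut.
Start: joints at [-1.314, 0.353, 1.633, -0, 1.155, -0.002], TCP at [159.949, -604.189, 239.281] pointing down, gripper open.
Joint ranges: [-2.63, 2.63], [-0.92, 2.1], [0.06, 2.66], [-1.3, 4.44], [0, 2.69], [-3.02, 3.02]. Speed limits (rad/s): [2.22, 2.22, 2.79, 3.14, 3.14, 3.14].

### API

Orientations are given as [roll, pitch, yaw] about the fixed x, y, z axes, in that order (R = Rz(yaw) Ry(pitch) Rx(roll)).
In Python, from rig import r gives the robot as it stands.
- The arm moves only by the tool carry_out, never from a script. Its argument "targets" is a list of rows, each an object with "dp": the shift along the tool's x, y, z in mm, a list of three; "yaw": the turn about the tool's z in degrees. A call has 1 to 12 rows; each row is the pose to reach, as a shift and turn from the pose commanded when the call began, along the tool's axes at that moment; what a row does not reach only later rows make up. A row lasts 1/8 s, in which the tool goes at most 62.5 mm and 10.7 degrees, less where a joint would pass 70% of its speed; a pose out of reach is approached as far as the arm can. A call with a gripper value outside its range is refused whole. "fingers" is the opening, from -1 (shut) to 1 (fully open), so that 0 is half open, set as the call begins (left out, the last holds). The fingers move at their own pace and stop on an object; "grip_force" is the grip in N (left out, the last holds). Time passes only in rows, so rows that repeat a pose let the fingers close. It gives the time, the measured TCP pose, the force, the opening and the grip force at its end, in the units of the state.
- r.sense(): the state, without advancing time (a new reading comes with each control period).
- r.grab_frame(name): name is "scene" or "side" or "wrist"; returns the picture (384x512x3 uint8, red, green, blue); there is no depth.
- r.get_calibration(name): a dict with "fx", "fy", "cx", "cy" (pixels), "dist_coeffs" ([k1, k2, p1, p2, k3] as OpenCV has them; the pictures are not rectified), "rvec" (rotation vector, rad) and "tvec" (3), from world to camera coordinates, as OpenCV has them. Camera axes: x right, y down, z forward; pixel columns grow to the right and rows downward; lengths in mm; the calibration is good to about 2 mm. A picture is of the moment at which its call begins: read the wrist's pose just before it. get_calibration takes no time and is no camera call; for the wrist camera it gives the pose at the moment of the call.
- r.sign_off(): hands the job in; it is judged then, once.
The state is a dict: "clock": time; "qpos": joint angles; "qvel": joint speeds; "joint_efforts": joint torques, N m; "eef_pos": TCP position; "tcp_rot": TCP orientation; "contact_force": force on the tool from outside, world axes, zero at the start; "wrist_torque": the same for the moment, N m; "opening": opening from 0.0 (shut) to 1.0 (fully open); "grasp_force": force on a finger pad.
Only numpy, scipy, OpenCV 4.12 (cv2) and the standard library are available. Lean on these libraries where they do the work, as an engineer would, in place of code of your own. Each camera call takes 0.05 s, during which the arm holds its last target. There are 200 camera calls.

### The job

Close up the toy drawer of the little paulownia shelf, working with the fingertips only. First fold the lid of the puzzle tin that stands open in the drawer down until it is fully shut, while the drawer is still out; then push the drawer gently home, without slamming it, until its front is flush with the shelf. Do not pick up or lift anything: the tin and the whistle stay lying in the drawer, and the cups on the top board and the race car beside the shelf stay where they stand.

Things in the scene. Friction and masses are not known exactly. Their poses are not given: they have to be found in the camera images.
- shelf: Pale paulownia shelf, fixed, 380 mm wide (y), 260 mm deep (x), 217 mm high. Origin: centre of its underside on the table; x axis points from its front to its back (the direction in which the drawer is pushed shut), z up. Top board 15 mm thick, top surface 217 mm up, its front edge 130 mm in front of the origin (x = -130 mm). The drawer opening lies directly under the top board, 130 to 202 mm up.
- toy_drawer (a joint): How far the drawer is out, in m: 0 = fully shut, its front flush with the shelf's front edge; starts at 0.16 to 0.195. It slides along the shelf's x axis, stays where it is left and takes about 2 to 4 N to move. Its front is 346 mm wide, 67 mm high (132 to 199 mm above the table), 14 mm thick; inside it is about 324 mm wide, its floor 139 mm and its side walls 181 mm above the table. Moving it slower than 0.3 m/s counts as gentle.
- drawer_knob (a point): Centre of the flat outer end of the drawer's round dark iron knob, 26 mm in diameter, which stands 20 mm out from the drawer front in the middle of its width, 172 mm above the table and 27 mm below the front's upper edge. Moves with the drawer. The knob's end is a good place to push.
- tin: Loose indigo tin of wooden puzzle pieces lying in the drawer, about 74 x 108 mm and 36 mm high when shut, 0.3 to 0.55 kg. Origin: centre of its underside on the drawer floor; z up, x across its short side. The lid's hinge runs parallel to its y axis at x = -37 mm, z = 34 mm, on the long side that faces the robot within about 40 degrees; the lid closes by swinging over towards the tin's +x.
- tin_lid (a joint): Opening angle of the tin's lid, rad: 0 = fully shut (flat on the tin), 1.57 = upright; starts at 1.65 to 1.95, leaning back past upright towards the robot. Stiff hinge: the lid stays at whatever angle it is left and must be pressed all the way down; it takes about 0.5 to 1 N at its free edge.
- lid_edge (a point): Middle of the lid's free edge, on its outer (top) face, 74 mm from the hinge. The lid is 108 mm wide along the hinge and its plate 3 mm thick, the outer face 1.5 mm from the hinge axis; a shallow rim 10 mm deep points inwards. With the lid shut the outer face is 35.5 mm above the drawer floor.
- whistle_center (a point): Centre of the loose stainless steel toy whistle, 45 mm long, 22 mm wide, 17 mm high, lying on its side on the drawer floor to the left of the tin (8.5 mm above the floor). To be left in the drawer.
- car_center (a point): Centre of the loose teal plastic race car, 115 mm long, 64 mm wide, 40 mm high, 20 mm above the table, parked on the table to the left of the open drawer. To be left alone.
- cups_center (a point): Centre of the loose set of nested yellow silicone building cups, 72 mm in diameter, 75 mm high, 37 mm above the top board, on the left half of the shelf's top board, at least 35 mm behind its front edge. To be left alone.
Mind the look-alikes: they are no part of the job. There is more than one size of the tin; the one meant has the size given above.

How it is judged (in metres and radians):
On the way, in this order (a step that is already met when the one before it is completed fails the run):
1. the tin's lid is pressed fully shut while the drawer is still out (value of joint tin_lid below 0.06 rad and value of joint toy_drawer above 0.06 m), for 0.2 s.
2. the drawer is pushed home (value of joint toy_drawer below 0.004 m), for 0.2 s.
At the end, for the whole second after the job is handed in: The drawer is shut to within 4 mm of flush, the tin's lid is shut to within 0.06 rad (about 5 mm at its free edge), the tin lies flat (within 0.1 rad) and at rest on the drawer floor, the whistle lies in the drawer, and the race car and the cups are within 15 mm of where they stood (value of joint toy_drawer below 0.004 m and value of joint tin_lid below 0.06 rad and angle between tin's own z axis and vertical below 0.1 rad and height (world z) of tin between 0.132 and 0.146 m and height (world z) of whistle_center between 0.14 and 0.156 m and distance of each of car_center, cups_center from where it was at the start of the episode below 0.015 m and linear speed of tin below 0.02 m/s); the robot touches nothing.
It fails at once if the drawer is slammed (faster than 0.4 m/s) (velocity of joint toy_drawer below -0.4 m/s).
It fails at once if the tin is lifted or tipped up (height (world z) of tin above 0.156 m or angle between tin's own z axis and vertical above 0.35 rad).
It fails at once if the whistle is lifted or taken out (height (world z) of whistle_center above 0.168 m or height (world z) of whistle_center below 0.13 m).
It fails at once if the race car or the cups are knocked or carried off (distance of any of car_center, cups_center from where it was at the start of the episode above 0.02 m).
It also fails if it takes over 51 s, if anything falls off the work surface, if the arm or the gripper's body presses on something with over 40 N, if the wrist force passes 120 N, or if a joint passes its speed limit or range.

## Working session

There is one attempt and no reset: what is moved stays moved. The work goes in short steps, Python scripts to look and compute and a tool call to move; the robot and the scene stay as the last step left them, time stands still between calls to the robot, and variables do not carry over. Pictures are saved under pics/ and viewed, at most 10 in all, crops included, and the job is handed in when it is done.

Besides the shell and the picture viewer there is one more tool, called as name(argument=value, ...), one argument or row to a line, values as JSON. carry_out: Moves the arm, as the interface text tells. Its arguments: {"type":"object","properties":{"targets":{"type":"array","items":{"type":"object","properties":{"dp":{"type":"array","items":{"type":"number"}},"yaw":{"type":"number"}}}},"fingers":{"type":"number"},"grip_force":{"type":"number"}},"required":["targets"]}

```bash
mkdir -p pics; ls
python3 - <<'E'
from rig import r
import cv2,numpy as np
s=r.sense();print({k:np.round(v,3) for k,v in s.items()},r.tip_reach)
for n in ("scene","side"):
    f=r.grab_frame(n); cv2.imwrite(f"pics/{n}0.png",cv2.resize(f[:,:,::-1],(800,600),interpolation=cv2.INTER_CUBIC))
    c=r.get_calibration(n); R=cv2.Rodrigues(np.array(c["rvec"]))[0]; print(n,c["fx"],(-R.T@np.array(c["tvec"])).round(),R[2].round(2))
E
```

```text
pics
{'clock': np.float64(0.0), 'qpos': array([-1.314,  0.354,  1.634,  0.   ,  1.155, -0.002]), 'qvel': array([ 0.002, -0.002,  0.001,  0.   , -0.001, -0.001]), 'joint_efforts': array([ 4.0000e-03, -6.0524e+01, -3.4206e+01,  0.0000e+00,  9.0000e-03,
       -0.0000e+00]), 'eef_pos': array([ 159.844, -603.732,  238.574]), 'tcp_rot': array([-3.14 , -0.   ,  0.259]), 'contact_force': array([ 0.195, -0.352,  0.24 ]), 'wrist_torque': array([ 0.06 , -0.02 , -0.054]), 'grasp_force': np.float64(0.0), 'opening': np.float64(1.0)} 8.0
scene 424.6187792595094 [412. 355. 948.] [ 0.26 -0.32 -0.91]
side 355.35161766145586 [ 321. -473.  563.] [ 0.43  0.75 -0.5 ]
```

View pics/scene0.png

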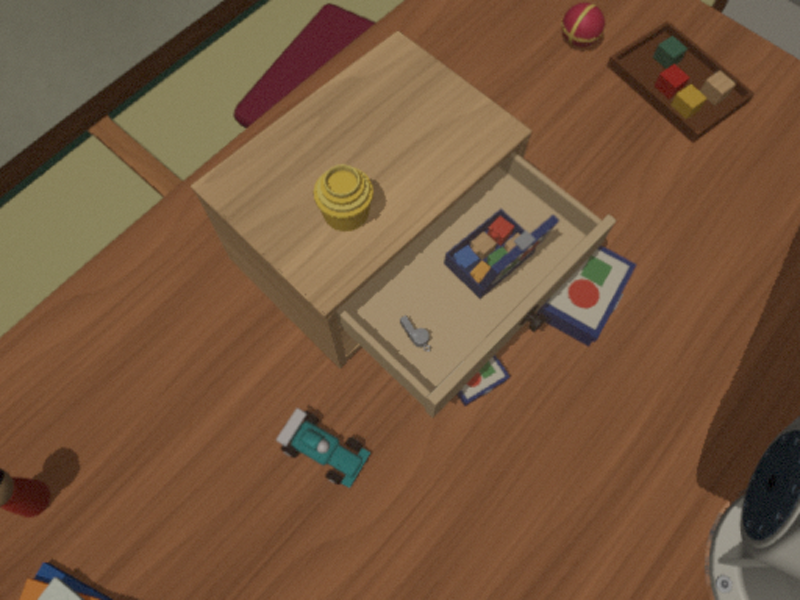

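View pics/side0.png

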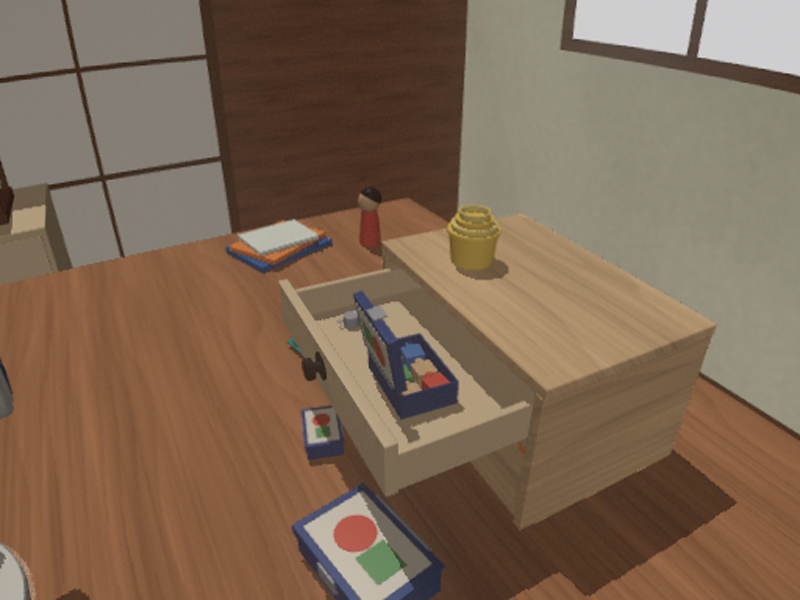

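The scene view shows the shelf's top corners at about (193,188), (398,32), (530,130) and (318,308), with the drawer front from (433,405) to (613,220). The open tin is at (490,250), the whistle at (415,330), the car at (325,447) and the cups at (343,195). In the side view the lid is at about (380,345) and the knob at (313,366). I'll measure these and crop the tin.

```bash
cat > h.py <<'E'
from rig import r
import cv2,numpy as np
def ray(n,uv,c=None):
    c=c or r.get_calibration(n)
    K=np.array([[c["fx"],0,c["cx"]],[0,c["fy"],c["cy"]],[0,0,1.]])
    R=cv2.Rodrigues(np.array(c["rvec"]))[0]
    p=cv2.undistortPoints(np.array([[uv]],float),K,np.array(c["dist_coeffs"]))[0,0]
    d=R.T@np.array([p[0],p[1],1]); return -R.T@np.array(c["tvec"]).ravel(), d/np.linalg.norm(d)
def atz(n,uv,z,c=None):
    o,d=ray(n,uv,c); return o+d*(z-o[2])/d[2]
def tri(a,b):
    (o1,d1),(o2,d2)=a,b
    t=np.linalg.lstsq(np.c_[d1,-d2],o2-o1,rcond=None)[0]
    p,q=o1+t[0]*d1,o2+t[1]*d2; return (p+q)/2,np.linalg.norm(p-q)
E
python3 - <<'E'
from h import *
k=512/800
for nm,u,z in [("TLb",(193,188),217),("TRb",(398,32),217),("TRf",(530,130),217),("TLf",(318,308),217),("DL",(433,405),199),("DR",(613,220),199),("whistle",(415,330),148),("car",(325,447),20),("cups",(343,175),285)]:
    print(nm,atz("scene",np.array(u)*k,z).round())
for nm,u,z in [("TLb",(520,214),217),("TLf",(384,242),217),("TRf",(543,392),217),("TRb",(714,326),217),("DL",(283,283),199),("DR",(390,450),199),("knob",(307,368),172)]:
    print("s",nm,atz("side",np.array(u)*k,z).round())
f=r.grab_frame("scene")[125:200,270:370]; g=r.grab_frame("side")[170:275,210:310]
cv2.imwrite("pics/c1.png",cv2.resize(f[:,:,::-1],(800,600),interpolation=cv2.INTER_CUBIC))
cv2.imwrite("pics/c2.png",cv2.resize(g[:,:,::-1],None,fx=5.7,fy=5.7,interpolation=cv2.INTER_CUBIC))
E
```

```text
TLb [922. 183. 217.]
TRb [ 904. -197.  217.]
TRf [ 651. -184.  217.]
TLf [682. 195. 217.]
DL [506. 189. 199.]
DR [ 488. -154.  199.]
whistle [593. 119. 148.]
car [602. 294.  20.]
cups [754.  69. 285.]
s TLb [925. 180. 217.]
s TLf [673. 192. 217.]
s TRf [ 644. -185.  217.]
s TRb [ 901. -201.  217.]
s DL [509. 178. 199.]
s DR [ 488. -162.  199.]
s knob [479.  19. 172.]
```

View pics/c1.png

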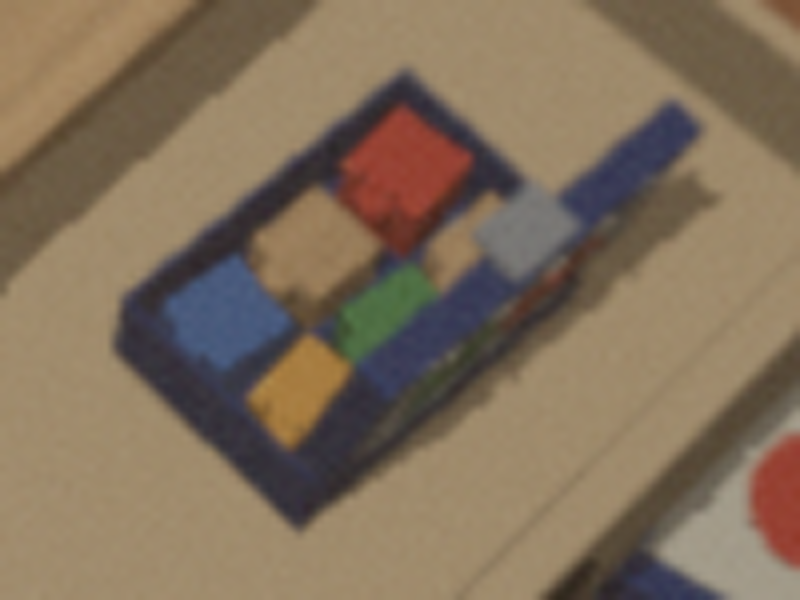

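View pics/c2.png

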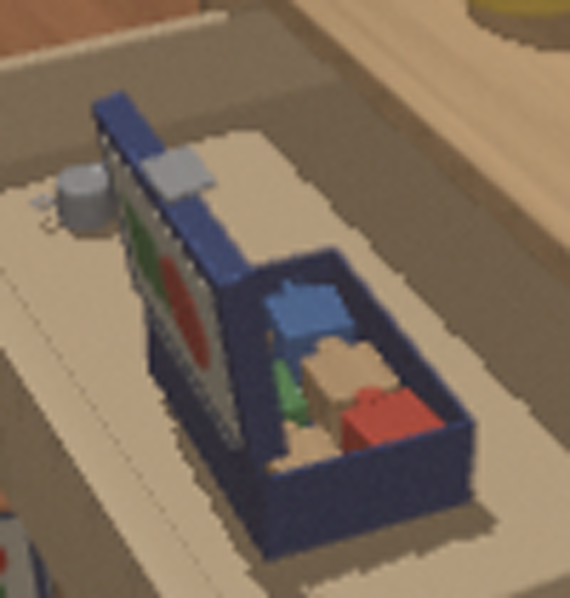

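The scene crop shows the lid's free edge (outer side) running from (398,400) to (705,128), and the tin's far rim from (125,300) to (405,75). The side crop shows the same edge from (97,112) to (222,285), with the lid's hinge end at (240,450). The far rim there runs from (335,250) to (472,420).

Run:
```python
from h import *
S=lambda u:np.array(u)/8+[270,125]
D=lambda u:np.array(u)/5.7+[210,170]
for nm,a,b in [("lidL",(398,400),(97,112)),("lidR",(705,128),(222,285)),("rimfarL",(125,300),(335,250)),("rimfarR",(405,75),(472,420))]:
    p,e=tri(ray("scene",S(a)),ray("side",D(b))); print(nm,p.round(1),round(e,1))
print("nearR bottom",atz("side",D((265,558)),139).round(),"nearR hinge",atz("side",D((240,450)),173).round(),"nearL bottom",atz("scene",S((300,525)),139).round())
p,e=tri(ray("scene",np.array((538,322))*.64),ray("side",np.array((306,369))*.64));print("knob",p.round(),e)
```

```text
lidL [545.   26.9 243.7] 3.2
lidR [533.1 -77.6 246.3] 1.9
rimfarL [628.4  17.1 169.8] 2.0
rimfarR [615.7 -83.7 170.8] 2.3
nearR bottom [549. -75. 139.] nearR hinge [547. -63. 173.] nearL bottom [560.  24. 139.]
knob [478.  16. 174.] 1.7961103791707804
```

The lid edge middle is at about (539,-25,245), with the hinge near x=554, z=173, so the lid stands at about 1.77 rad. The drawer is about 167 mm out, and the tin's yaw is about -0.12. These match the text, so I'll move in front of the lid with the fingers shut.

carry_out(
  targets=[
    {"dp": [30, -32, -30], "yaw": 0},
    {"dp": [68, -73, -60], "yaw": 2},
    {"dp": [106, -115, -61], "yaw": 4},
    {"dp": [144, -157, -61], "yaw": 6},
    {"dp": [182, -198, -61], "yaw": 8},
    {"dp": [220, -240, -61], "yaw": 10},
    {"dp": [258, -281, -61], "yaw": 12},
    {"dp": [296, -322, -61], "yaw": 14},
    {"dp": [334, -363, -61], "yaw": 16},
    {"dp": [372, -404, -61], "yaw": 18},
    {"dp": [410, -446, -61], "yaw": 20},
    {"dp": [450, -488, -61], "yaw": 21.7},
  ],
  fingers=-1,
  grip_force=20,
)

```text
clock: 1.7
eef_pos: [470.6, -15.5, 300.4]
tcp_rot: [3.141, -0.001, -0.121]
contact_force: [0.1, -1.9, -0.5]
opening: -0.001
grasp_force: 0.0
```

carry_out(
  targets=[
    {"dp": [0, 0, 0], "yaw": 0},
    {"dp": [0, 0, 0], "yaw": 0},
    {"dp": [0, 0, 0], "yaw": 0},
  ],
)

```text
clock: 2.08
eef_pos: [469.5, -18.3, 300.2]
tcp_rot: [3.141, 0.0, -0.121]
contact_force: [0.1, -0.2, 0.2]
opening: -0.002
grasp_force: 0.0
```

Run:
```python
from h import *
s=r.sense();print(s["eef_pos"].round(1),s["tcp_rot"].round(3),s["opening"],s["contact_force"].round(2),s["clock"])
f=r.grab_frame("wrist"); g=r.grab_frame("side")[120:280,180:350]
a=cv2.resize(f,(400,300)); b=cv2.resize(g,(400,376))
c=np.zeros((376,800,3),np.uint8); c[:300,:400]=a; c[:,400:]=b
cv2.imwrite("pics/c3.png",c[:,:,::-1])
```

```text
[469.5 -18.3 300.2] [ 3.141  0.    -0.121] -0.0018629448619488257 [ 0.05 -0.17  0.21] 2.075
```

View pics/c3.png

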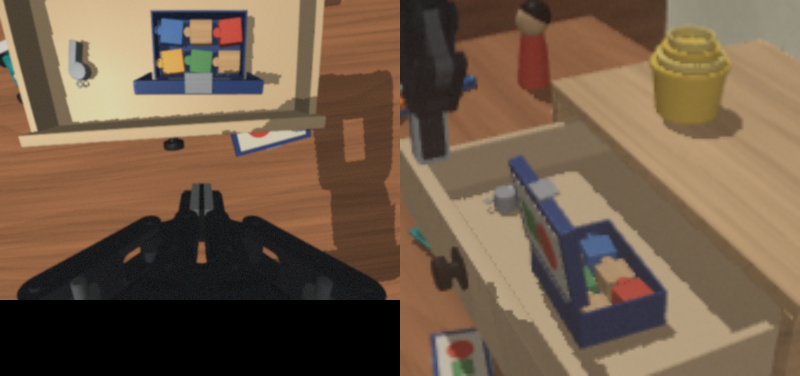

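The view confirms that the gripper is lined up with the lid centre (lid edge at (200,86) in the wrist view) and the finger line is parallel to the hinge. I'll lower in front of the lid and push it upright.

carry_out(
  targets=[
    {"dp": [10, 0, 30]},
    {"dp": [25, 0, 55]},
    {"dp": [35, 0, 57]},
    {"dp": [42, 0, 57]},
    {"dp": [48, 0, 57]},
    {"dp": [54, 0, 57]},
    {"dp": [60, 0, 57]},
    {"dp": [66, 0, 57]},
    {"dp": [72, 0, 57]},
    {"dp": [78, 0, 58]},
    {"dp": [84, 0, 58]},
    {"dp": [90, 0, 59]},
  ],
)

```text
schema error: expected keys dp, yaw
```

Run:
```python
from h import *
s=r.sense();print(s["eef_pos"].round(1),s["contact_force"].round(2),s["clock"])
f=r.grab_frame("wrist"); g=r.grab_frame("side")[120:280,180:350]
a=cv2.resize(f,(400,300)); b=cv2.resize(g,(400,376))
c=np.zeros((376,800,3),np.uint8); c[:300,:400]=a; c[:,400:]=b
cv2.imwrite("pics/c4.png",c[:,:,::-1])
```

```text
[469.7 -18.4 300.4] [ 0.06  0.32 -0.12] 2.175
```

View pics/c4.png

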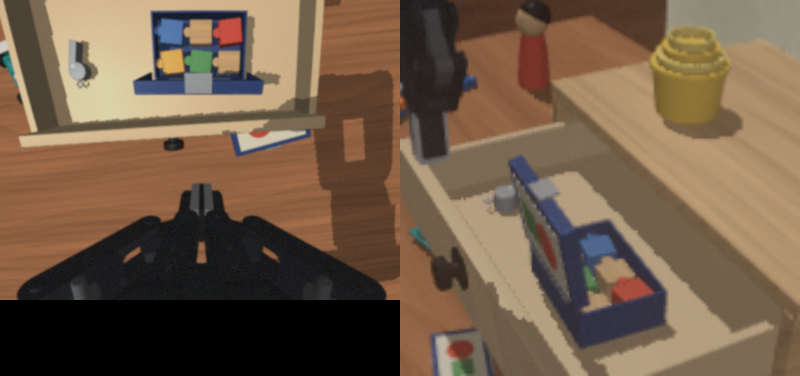

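The move was refused because every row needs a yaw, so the picture is unchanged. I'll send it again.

carry_out(
  targets=[
    {"dp": [10, 0, 30], "yaw": 0},
    {"dp": [25, 0, 55], "yaw": 0},
    {"dp": [35, 0, 57], "yaw": 0},
    {"dp": [42, 0, 57], "yaw": 0},
    {"dp": [48, 0, 57], "yaw": 0},
    {"dp": [54, 0, 57], "yaw": 0},
    {"dp": [60, 0, 57], "yaw": 0},
    {"dp": [66, 0, 57], "yaw": 0},
    {"dp": [72, 0, 57], "yaw": 0},
    {"dp": [78, 0, 58], "yaw": 0},
    {"dp": [84, 0, 58], "yaw": 0},
    {"dp": [90, 0, 59], "yaw": 0},
  ],
)

```text
clock: 3.78
eef_pos: [559.7, -28.1, 241.1]
tcp_rot: [-3.142, 0.0, -0.12]
contact_force: [-1.2, 0.8, -0.2]
opening: -0.003
grasp_force: 0.3
```

Run:
```python
from h import *
s=r.sense();print(s["eef_pos"].round(1),s["contact_force"].round(2),s["clock"])
f=r.grab_frame("wrist"); g=r.grab_frame("side")[120:280,180:350]
a=cv2.resize(f,(400,300)); b=cv2.resize(g,(400,376))
c=np.zeros((376,800,3),np.uint8); c[:300,:400]=a; c[:,400:]=b
cv2.imwrite("pics/c5.png",c[:,:,::-1])
```

```text
[559.7 -28.1 241.1] [-1.23  0.79 -0.2 ] 3.775
```

View pics/c5.png

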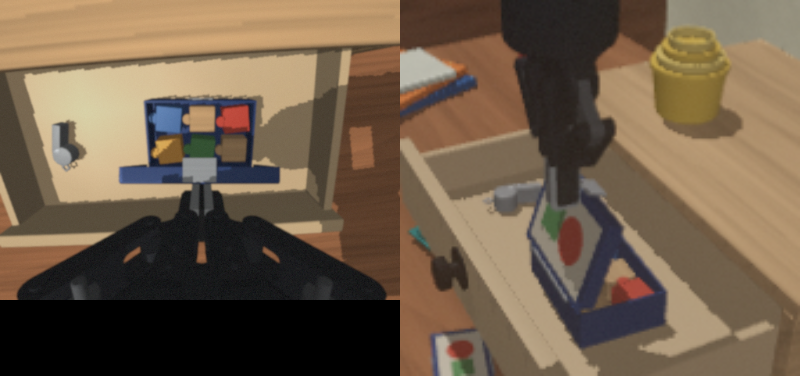

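The lid is now past upright at about 1.2 rad, with the tin unmoved. I'll carry on along the arc.

carry_out(
  targets=[
    {"dp": [8, 0, 1], "yaw": 0},
    {"dp": [16, 0, 3], "yaw": 0},
    {"dp": [23, 0, 7], "yaw": 0},
    {"dp": [30, 0, 12], "yaw": 0},
    {"dp": [36, 0, 19], "yaw": 0},
    {"dp": [41, 0, 26], "yaw": 0},
    {"dp": [44, 0, 33], "yaw": 0},
    {"dp": [46, 0, 40], "yaw": 0},
    {"dp": [46, 0, 46], "yaw": 0},
    {"dp": [46, 0, 51], "yaw": 0},
    {"dp": [46, 0, 55], "yaw": 0},
  ],
)

```text
clock: 5.25
eef_pos: [605.0, -33.5, 186.0]
tcp_rot: [-3.142, 0.0, -0.12]
contact_force: [0.0, 0.7, 1.6]
opening: -0.002
grasp_force: 0.2
```

carry_out(
  targets=[
    {"dp": [0, 0, 1.5], "yaw": 0},
    {"dp": [0, 0, 3], "yaw": 0},
    {"dp": [0, 0, 4], "yaw": 0},
    {"dp": [0, 0, 4], "yaw": 0},
  ],
)

```text
clock: 5.75
eef_pos: [605.1, -33.5, 182.5]
tcp_rot: [-3.142, -0.0, -0.12]
contact_force: [-1.8, -0.4, 3.4]
opening: -0.001
grasp_force: 1.5
```

carry_out(
  targets=[
    {"dp": [0, 0, 1], "yaw": 0},
    {"dp": [0, 0, 2], "yaw": 0},
    {"dp": [0, 0, 2], "yaw": 0},
  ],
)

```text
clock: 6.12
eef_pos: [606.5, -33.6, 182.2]
tcp_rot: [-3.141, -0.003, -0.12]
contact_force: [-1.6, 0.4, 13.9]
opening: -0.0
grasp_force: 6.8
```

The lid meets a firm stop at the expected height. I'll retreat up, move back in front of the knob, then check.

carry_out(
  targets=[
    {"dp": [0, 0, -30], "yaw": 0},
    {"dp": [0, 0, -70], "yaw": 0},
    {"dp": [-20, 0, -105], "yaw": 0},
    {"dp": [-60, -10, -110], "yaw": -1},
    {"dp": [-100, -20, -110], "yaw": -2},
    {"dp": [-140, -30, -110], "yaw": -3.4},
    {"dp": [-180, -31, -110], "yaw": -3.4},
    {"dp": [-180, -31, -110], "yaw": -3.4},
    {"dp": [-180, -31, -110], "yaw": -3.4},
  ],
)

```text
clock: 7.25
eef_pos: [430.9, 18.8, 290.7]
tcp_rot: [-3.142, -0.002, -0.06]
contact_force: [0.8, -0.3, -0.7]
opening: -0.002
grasp_force: 0.0
```

Run:
```python
from h import *
s=r.sense();print(s["eef_pos"].round(1),s["tcp_rot"].round(3),s["contact_force"].round(2),s["clock"])
f=r.grab_frame("wrist"); g=r.grab_frame("side")[120:280,180:350]
a=cv2.resize(f,(400,300)); b=cv2.resize(g,(400,376))
c=np.zeros((376,800,3),np.uint8); c[:300,:400]=a; c[:,400:]=b
cv2.imwrite("pics/c6.png",c[:,:,::-1])
print(atz("wrist",np.array((215,120))*1.28,199).round())
```

```text
[430.9  18.8 290.7] [-3.142e+00 -2.000e-03 -6.000e-02] [ 0.77 -0.25 -0.71] 7.25
[471.   1. 199.]
```

View pics/c6.png

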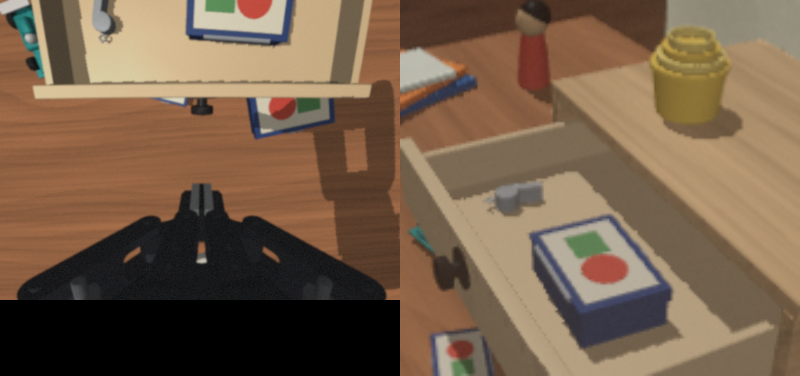

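The lid looks fully shut (side view), and the knob at (202,110) is centred on the fingers at (201,190). I'll go down and make contact.

carry_out(
  targets=[
    {"dp": [0, 0, 40], "yaw": 0},
    {"dp": [0, 0, 80], "yaw": 0},
    {"dp": [0, 0, 105], "yaw": 0},
    {"dp": [0, 0, 113], "yaw": 0},
    {"dp": [10, 0, 113], "yaw": 0},
    {"dp": [18, 0, 113], "yaw": 0},
    {"dp": [25, 0, 113], "yaw": 0},
    {"dp": [30, 0, 113], "yaw": 0},
    {"dp": [35, 0, 113], "yaw": 0},
    {"dp": [40, 0, 113], "yaw": 0},
    {"dp": [45, 0, 113], "yaw": 0},
    {"dp": [50, 0, 113], "yaw": 0},
  ],
)

```text
clock: 8.85
eef_pos: [480.1, 15.8, 177.3]
tcp_rot: [-3.142, 0.0, -0.061]
contact_force: [-3.8, 0.7, 2.2]
opening: 0.004
grasp_force: 1.3
```

carry_out(
  targets=[
    {"dp": [7, 0, 0], "yaw": 0},
    {"dp": [16, 0, 0], "yaw": 0},
    {"dp": [27, 0, 0], "yaw": 0},
    {"dp": [39, 0, 0], "yaw": 0},
    {"dp": [51, 0, 0], "yaw": 0},
    {"dp": [63, 0, 0], "yaw": 0},
    {"dp": [75, 0, 0], "yaw": 0},
    {"dp": [87, 0, 0], "yaw": 0},
    {"dp": [99, 0, 0], "yaw": 0},
    {"dp": [110, 0, 0], "yaw": 0},
    {"dp": [119, 0, 0], "yaw": 0},
    {"dp": [126, 0, 0], "yaw": 0},
  ],
)

```text
clock: 10.35
eef_pos: [606.3, 8.0, 177.3]
tcp_rot: [3.142, -0.0, -0.061]
contact_force: [-2.8, 1.9, -0.1]
opening: -0.001
grasp_force: 1.4
```

carry_out(
  targets=[
    {"dp": [4, 0, 0], "yaw": 0},
    {"dp": [8, 0, 0], "yaw": 0},
    {"dp": [12, 0, 0], "yaw": 0},
    {"dp": [15, 0, 0], "yaw": 0},
    {"dp": [18, 0, 0], "yaw": 0},
  ],
)

```text
clock: 10.98
eef_pos: [623.9, 7.0, 177.3]
tcp_rot: [3.142, -0.0, -0.061]
contact_force: [-2.1, 1.1, 0.8]
opening: -0.0
grasp_force: 1.3
```

Force is still about 2 N, so the drawer isn't at its stop yet. I'll continue in small steps.

carry_out(
  targets=[
    {"dp": [2, 0, 0], "yaw": 0},
    {"dp": [4, 0, 0], "yaw": 0},
    {"dp": [6, 0, 0], "yaw": 0},
    {"dp": [8, 0, 0], "yaw": 0},
  ],
)

```text
clock: 11.48
eef_pos: [627.6, 6.8, 177.2]
tcp_rot: [3.141, 0.009, -0.061]
contact_force: [-24.8, 1.0, 18.0]
opening: 0.003
grasp_force: 12.6
```

At the stop. I'll ease off, withdraw and check.

carry_out(
  targets=[
    {"dp": [-2, 0, 0], "yaw": 0},
    {"dp": [-4, 0, 0], "yaw": 0},
    {"dp": [-15, 0, 0], "yaw": 0},
    {"dp": [-40, 0, 0], "yaw": 0},
    {"dp": [-80, 0, 0], "yaw": 0},
    {"dp": [-120, 0, -20], "yaw": 0},
    {"dp": [-120, 0, -40], "yaw": 0},
    {"dp": [-120, 0, -40], "yaw": 0},
    {"dp": [-120, 0, -40], "yaw": 0},
  ],
)

```text
clock: 12.6
eef_pos: [512.1, 13.7, 216.9]
tcp_rot: [3.142, -0.001, -0.061]
contact_force: [0.1, -0.2, -0.5]
opening: -0.0
grasp_force: 0.0
```

Run:
```python
from h import *
s=r.sense();print(s["eef_pos"].round(1),s["contact_force"].round(2),s["clock"])
f=r.grab_frame("side")[100:300,180:480]; g=r.grab_frame("scene")
c=np.zeros((300,800,3),np.uint8); c[:,:400]=cv2.resize(g,(400,300)); c[:267,400:]=cv2.resize(f,(400,267))
cv2.imwrite("pics/c7.png",c[:,:,::-1])
```

```text
[512.1  13.7 216.9] [ 0.05 -0.21 -0.51] 12.6
```

View pics/c7.png

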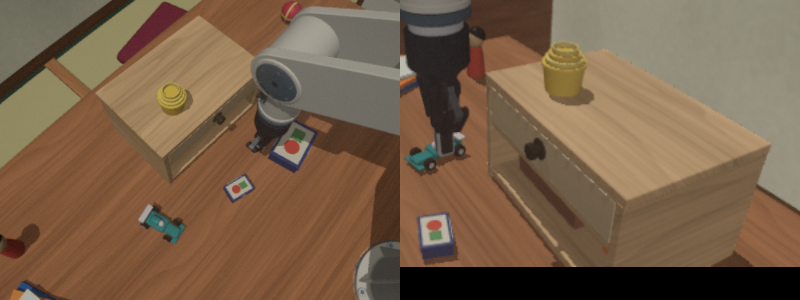

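The drawer front is flush (knob at (535,148) on the shelf's face). The cups at (172,98) and the car at (162,224) stand where they were, and the gripper is clear. Handing in.

```bash
python3 -c "
from rig import r
print(r.sign_off())"
```

```text
the job is handed in; nothing more can be done
None
```

I folded the tin's lid down to its stop with the drawer still out, then pushed the drawer gently home until it looked flush. The cups and car look unmoved. I've handed the job in, but no verdict was returned.

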